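Close the wiring bay of the model railway

TASK

The wiring bay of the model railway's control end stands open. With a fingertip, push its plywood cover board along the two runners until you feel it drop into the notches and it lies flush with the deck, then push the wooden turn-button round until its arm points square across the cover's edge, and take the hand away. Never lift the cover, and leave everything else where it stands.

Things in the scene. Friction and masses are not known exactly. Their poses are not given: they have to be found in the camera images.
- cover: Loose plywood cover board, 150 (its x) x 200 (its y) x 12 mm, about 0.25 kg. Origin at the centre of its TOP face, z up; it must slide to its +y. It starts 50 to 100 mm short of home, riding 8 mm above flush on two wooden cleats, 14 mm wide and 8 mm high, across its underside at y = -75 and +75 mm. 1.5 mm of play to the guide wall on each side. It takes about 1 to 3 N to slide
- cover_rear (a point): Middle of the cover's rear (-y) edge, half-way through its thickness: the edge to push on. Axes of the cover. Behind it the trough between the guide walls is empty for 50 to 100 mm and open at its end; fingertips may go down there to 10 mm below the runners' tops
- module: Fixed end piece of the layout, origin on the table. +y along the runners towards the bay, +x from the control panel to the track, z up. Deck 100 mm high. A trough 153 mm wide (x -76.5 to 76.5), y -200 to 158 mm, holds two dark wooden runners, 22 mm wide along its walls, tops 88 mm high; between them a grey floor 76 mm high up to y -36 mm, then the open bay. Deck and track at x 77 to 190 mm
- bay_home (a point): Centre of the top of the cover when it is home, at deck height (module x 0, y 50, z 100 mm); module axes. Each runner has notches 20 mm wide along y, 10 mm deep, at y -75 and +75 mm from here: the cleats drop 8 mm into them, stop the cover dead (3 mm of play each way) and leave its top flush with the deck
- turn_button (a joint): Angle of the turn-button, rad, anticlockwise from above. 0: arm to the module's -x, parallel to the bay's end; 1.57: arm to -y, square across the cover's front edge, 2 mm above a cover that is home (one that has not dropped blocks it). Stops at -0.7 and 1.75; starts between -0.5 and 0.15. Friction pivot, about 0.6 N at the arm's end; stays where it is left
- button_pivot (a point): Pivot of the turn-button, at deck height, module x 12, y 182 mm, module axes. It stands on an end block painted white, flush with the deck, y 158 to 260 mm, x -76 to 76 mm, with nothing else on it
- button_tip (a point): End of the turn-button's arm, 48 mm from the pivot, 7.5 mm above the deck; its x axis points from here to the pivot. The button is a wooden bar, 62 mm long (48 mm arm, 14 mm tail), 16 mm wide, its underside 2 mm and its top 13 mm above the deck
- wagon: Bystander: model goods van, 33 x 102 x 42 mm, standing loose on the track on the deck. Origin underneath, at its centre
- paint_tin: Bystander: small paint tin, 32 mm across, 34 mm high, on the deck beside the end block, on the track side. Origin under its centre
- glue: Bystander: glue bottle, 38 mm across, 115 mm high, on the table. Origin under its centre
- screwdriver: Bystander: screwdriver, 170 mm, lying on the table
- mug: Bystander: white mug, 82 mm across, 92 mm high, on the table. Origin under its centre
- reel: Bystander: solder reel, 56 mm across, 36 mm high, on the table. Origin under its centre
- square: Bystander: small try square lying on the table, stock 75 mm, blade 100 mm
Mind the look-alikes: they are no part of the job. Several things have the shape of the cover; the one meant has the colours described above.

How it is judged (in metres and radians):
On the way, in this order (a step that is already met when the one before it is completed fails the run):
1. the cover has dropped into its notches and lies flush (z of cover in the frame of bay_home between -0.003 and 0.0025 m and horizontal distance between cover and bay_home below 0.008 m and angle between cover's own z axis and vertical below 0.02 rad), for 0.2 s.
2. the turn-button's arm lies across the edge of the seated cover (all of step 1 and value of joint turn_button above 1.1 rad), for 0.2 s.
At the end, for the whole second after the job is handed in: The cover lies in its notches: its top within 3 mm of flush with the deck, within 8 mm of home and level within 0.02 rad; the turn-button is turned to more than 1.1 rad (square across is 1.57), and the cover is at rest (all of step 2 and linear speed of cover below 0.01 m/s); the robot touches nothing.
It fails at once if the cover is lifted off its runners or tipped up (z of cover in the frame of bay_home above 0.02 m or angle between cover's own z axis and vertical above 0.15 rad).
It fails at once if a bystander is moved more than 20 mm from its place (distance of any of wagon, paint_tin, glue, screwdriver, mug, reel, square from where it was at the start of the episode above 0.02 m).
It also fails if it takes over 51 s, if anything falls off the work surface, if the arm or the gripper's body presses on something with over 40 N, if the wrist force passes 120 N, or if a joint passes its speed limit or range.

ROBOT

A 7-joint arm with a two-finger parallel gripper is mounted at the origin on the work surface. World frame = base frame: x ahead of the robot, y to its left, z up, the work surface at z = 0. Lengths are in mm, angles in rad, forces in N, time in s.
With the tool pointing down it reaches from about 400 to 875 mm from the base axis. Payload 4.4 kg.
Tool frame: the origin (TCP) lies at the very end of the fingers, on their centre line; the grasp point (between the pads) lies 19 mm behind it; y points along the fingers, x is the direction in which the jaws open and shut, and the axes are right-handed (so a half turn about y gives the same grasp; the last joint's range is limited). The gripper opens to 85 mm and grips with 20 to 120 N. Pads are 22 mm wide; open, the fingers measure 114 mm over their backs; the gripper's body (76 mm by 85 mm) begins 54 mm behind the grasp point. The pads swing forward as they close: fully open they stand 13 mm farther back than shut.
Start: joints at [-1.201, 0.628, 0.038, 1.517, -0.027, 0.996, -0.02], TCP at [274.367, 589.272, 209.913] pointing down, gripper open.
Joint ranges: [-3.06, 3.06], [-0.37, 2.12], [-1.25, 1.32], [0.18, 2.47], [-1.1, 4.24], [0.23, 1.98], [-2.94, 2.94]. Speed limits (rad/s): [2.57, 2.57, 3.14, 3.14, 3.14, 3.14, 3.14].

INTERFACE

Orientations are given as [roll, pitch, yaw] about the fixed x, y, z axes, in that order (R = Rz(yaw) Ry(pitch) Rx(roll)).
In Python, from cell import readout, eyes, finish_job gives the robot as it stands. The module is installed in compiled form; this text tells all that it offers.
- The arm moves only by the tool apply_moves, never from a script. Its argument "commands" is a list that holds one entry, the list of rows, each a list of 6 numbers: the shift along the tool's x, y, z in units of 0.04 m (1.0 is 0.04 m), then the turn, a rotation vector about the tool's x, y, z in units of 5 degrees (1.0 is 5 degrees). A call has 1 to 8 rows; each row shifts and turns the pose as measured when the row begins, along the tool's axes as they then stand; what a row does not reach is not made up. A row lasts 1/12 s, in which the tool goes at most 41.7 mm and 7.16 degrees, less where a joint would pass 70% of its speed; a pose out of reach is approached as far as the arm can. A call with a number of a shift or a turn outside -1 to 1 is refused whole. A call with a gripper value outside its range is refused whole. "claw" is the finger opening in mm, from 0 to 85.4, set as the call begins (left out, the last holds). The fingers move at their own pace and stop on an object; the grip force is fixed at half the most. Time passes only in rows, so rows that do not move let the fingers close. It gives the time, the measured TCP pose, the force and the opening at its end, in the units of the state.
- readout.read_state(): the state, without advancing time (a new reading comes with each control period).
- eyes.get_image(name): name is "scene" or "side" or "wrist"; returns a dict with "image" (420x560x3 uint8, red, green, blue), "mtx" (3x3 intrinsics, pixels), "rvec" (rotation vector, rad) and "tvec" (3), from world to camera coordinates, as OpenCV has them. Camera axes: x right, y down, z forward; pixel columns grow to the right and rows downward; lengths in mm; the calibration is good to about 2 mm. A picture is of the moment at which its call begins. There is no depth.
- finish_job(): hands the job in, once; it reports no verdict.
The state is a dict: "clock": time; "qpos": joint angles; "qd": joint speeds; "tau": joint torques, N m; "eef_pos": TCP position; "tool_rot": TCP orientation; "force": force on the tool from outside, world axes, zero at the start; "torque": the same for the moment, N m; "width": finger opening in mm.
Only numpy, scipy, OpenCV 4.12 (cv2) and the standard library are available. Lean on these libraries where they do the work, as an engineer would, in place of code of your own. Each camera call takes 0.05 s, during which the arm holds its last target. There are 200 camera calls.

## Working session

There is one attempt and no reset: what is moved stays moved. The work goes in short steps, Python scripts to look and compute and a tool call to move; the robot and the scene stay as the last step left them, time stands still between calls to the robot, and variables do not carry over. Pictures are saved under pics/ and viewed, about 8 in all and at most 12, crops included, and the job is handed in when it is done.

Besides the shell and the picture viewer there is one more tool, called after "Emit:" by a JSON object that holds its "method" and its "body". apply_moves: Moves the arm, as the interface text tells. Shifts and turns lie within -1 to 1; 1 stands for 0.04 m of shift or 5 degrees of turn. Its arguments: {"type":"object","properties":{"commands":{"type":"array"},"claw":{"type":"number"}},"required":["commands"]}

```bash
mkdir -p pics
cat > h.py <<'E'
import numpy as np, cv2
from cell import readout, eyes, finish_job
from scipy.spatial.transform import Rotation as Ro
def snap(n,f):
    d=eyes.get_image(n); cv2.imwrite('pics/'+f,cv2.cvtColor(d['image'],cv2.COLOR_RGB2BGR)); 
    np.savez('pics/'+f+'.npz',**{k:np.array(d[k]) for k in d}); return d
def ray(f,u,v,z):
    d=np.load('pics/'+f+'.npz'); R=cv2.Rodrigues(d['rvec'].astype(float))[0]; t=d['tvec'].reshape(3)
    c=-R.T@t; r=R.T@np.linalg.inv(d['mtx'])@[u,v,1]; return c+r*(z-c[2])/r[2]
def proj(f,p):
    d=np.load('pics/'+f+'.npz'); return cv2.projectPoints(np.array(p,float).reshape(-1,3),d['rvec'].astype(float),d['tvec'].astype(float),d['mtx'],None)[0].reshape(-1,2)
E
python3 - <<'E'
from h import *
s=readout.read_state(); print(s)
for n in ['scene','side','wrist']: snap(n,n+'0.png')
E
```

```text
{'clock': 0.0, 'qpos': array([-1.20080438,  0.62934231,  0.03846479,  1.51840736, -0.0270113 ,
        0.99630258, -0.02001863]), 'qd': array([ 0.00154126,  0.00086022, -0.00200833, -0.00120402, -0.00050742,
       -0.00074359,  0.00014705]), 'tau': array([-9.99206786e-04, -5.63391244e+01,  1.22603405e+00, -1.93443096e+01,
        1.10029976e-02,  1.04491721e-02, -6.17382028e-06]), 'eef_pos': array([274.07681314, 588.63041155, 208.97944096]), 'tool_rot': array([-1.57082666,  0.00194072,  1.13496021]), 'force': array([-0.1306903 , -0.06739089, -0.37878008]), 'torque': array([-0.03031774, -0.03105233,  0.04821653]), 'width': 85.23437818352147}
```

View pics/scene0.png

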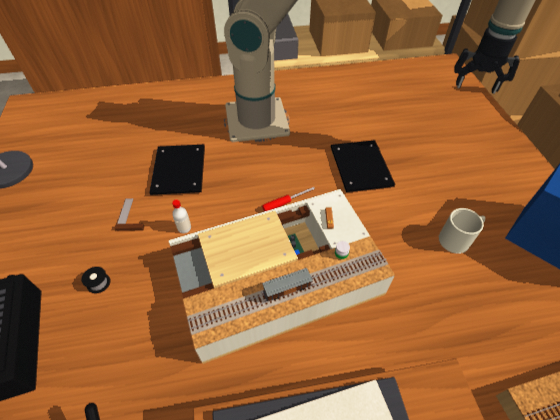

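View pics/side0.png

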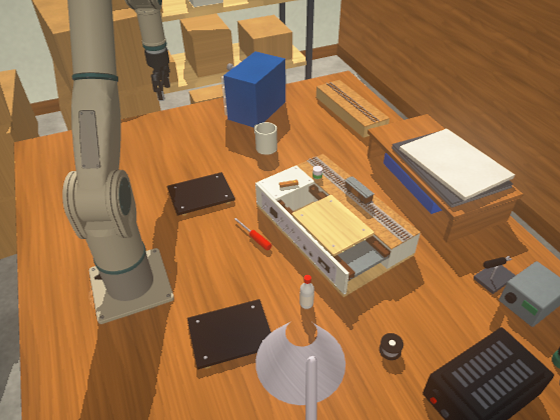

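The scene view shows the module at (165-395, 185-360): pale cover at (200-295, 212-282), empty trough to its left, white end block with brown button at (329, 217). In the side view the cover's rear edge runs near (325, 245)-(372, 235). I'll enlarge both crops.

Run:
```python
import cv2
a=cv2.imread('pics/scene0.png')[185:365,160:400]; cv2.imwrite('pics/sc.png',cv2.resize(a,None,fx=3.3,fy=3.3,interpolation=2))
a=cv2.imread('pics/side0.png')[150:300,245:425]; cv2.imwrite('pics/sd.png',cv2.resize(a,None,fx=4,fy=4,interpolation=2))
```

```text
(no output)
```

View pics/sc.png

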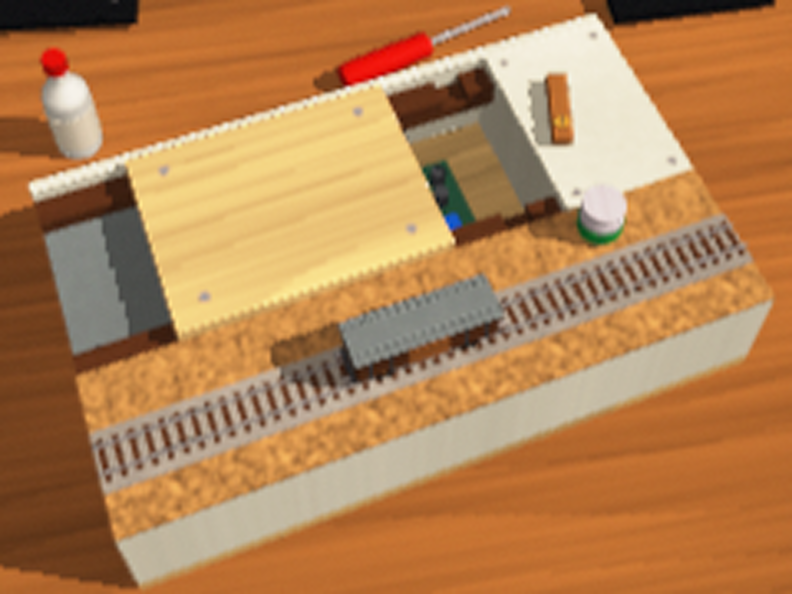

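View pics/sd.png

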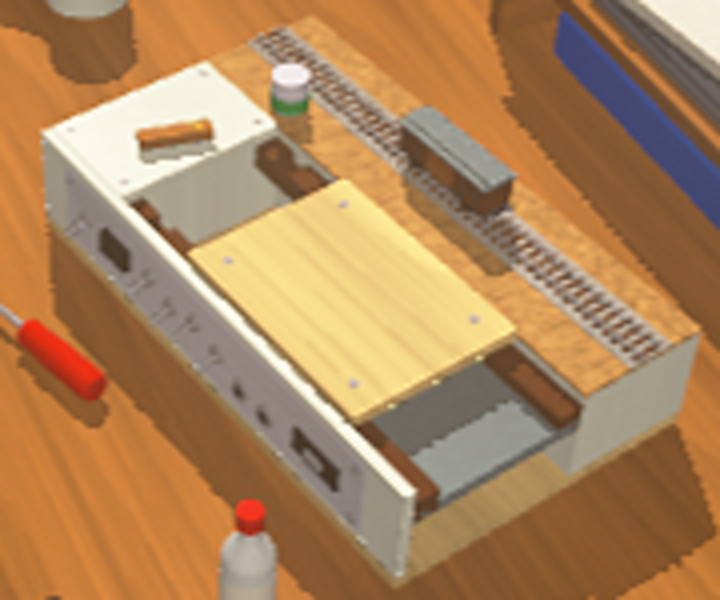

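Crop 1 (scene): cover corners at (128,163), (178,335), (455,240), (385,85), and the button runs from (557,75) to its pivot at (562,120). Crop 2 (side): cover corners at (517,327), (355,415), (190,250), (342,180), with the button arm pointing towards the robot. I'll fit the module pose, cover offset and button angle together.

```bash
cat > fit.py <<'E'
from h import *
from scipy.optimize import least_squares
S=lambda u,v:(u/3.3+160,v/3.3+185)
D=lambda u,v:(u/4+245,v/4+150)
mod=[('scene0.png',S(770,298),(190,260)),('scene0.png',S(120,540),(190,-200)),('scene0.png',S(568,207),(76.5,158)),('scene0.png',S(487,62),(-76.5,158)),('scene0.png',S(692,172),(76,260)),
('side0.png',D(697,335),(190,-200)),('side0.png',D(275,130),(76.5,158)),('side0.png',D(130,195),(-76.5,158)),('side0.png',D(208,63),(76,260)),('side0.png',D(578,398),(76.5,-200))]
cov=[('scene0.png',S(128,163),(-75,-100)),('scene0.png',S(178,335),(75,-100)),('scene0.png',S(455,240),(75,100)),('scene0.png',S(385,85),(-75,100)),
('side0.png',D(517,327),(75,-100)),('side0.png',D(355,415),(-75,-100)),('side0.png',D(190,250),(-75,100)),('side0.png',D(342,180),(75,100))]
def W(p,x,y,z): 
    c,s=np.cos(p[2]),np.sin(p[2]); return [p[0]+c*x-s*y,p[1]+s*x+c*y,z]
def res(p):
    return np.array([proj(f,W(p,*m,100))[0]-u for f,u,m in mod]+[proj(f,W(p,m[0],m[1]+50-p[3],108))[0]-u for f,u,m in cov])
r=least_squares(lambda p:res(p).ravel(),[550,0,0,75],loss='soft_l1'); p=r.x
np.save('p.npy',p)
if __name__=='__main__':
    print(p.round(3)); print(res(p).round(1).tolist())
    for nm,f,u in [('tip','scene0.png',S(557,75)),('piv','scene0.png',S(562,120)),('tip','side0.png',D(140,135)),('pivside','side0.png',D(198,128))]:
        w=ray(f,*u,113); d=w[:2]-p[:2]; c,s=np.cos(p[2]),np.sin(p[2]); print(nm,w.round(),(c*d[0]+s*d[1]).round(1),(-s*d[0]+c*d[1]).round(1))
    for m in [(0,-150,80),(0,50,100),(12,182,113)]: print(m,np.round(W(p,*m),1))
    print(Ro.from_euler('xyz',readout.read_state()['tool_rot']).as_matrix().round(3))
E
python3 fit.py
```

```text
[ 5.85704e+02 -6.80000e+01  1.91000e-01  7.84110e+01]
[[1.8, 0.4], [-2.4, 0.5], [0.2, 1.5], [-0.7, -1.5], [0.6, -0.7], [1.1, -1.3], [0.9, -1.3], [-2.4, 0.3], [-0.6, -0.5], [1.8, -0.5], [-0.8, -1.2], [-0.2, -0.3], [0.6, 0.4], [-0.9, -0.6], [-0.2, 0.2], [-1.0, 0.4], [-1.2, 0.2], [0.4, -1.0]]
tip [518. 121. 113.] -31.2 198.0
piv [560. 114. 113.] 8.9 183.2
tip [517. 120. 113.] -31.6 197.8
pivside [563. 110. 113.] 11.4 178.9
(0, -150, 80) [ 614.2 -215.3   80. ]
(0, 50, 100) [576.2 -18.9 100. ]
(12, 182, 113) [562.9 113.  113. ]
[[ 0.422 -0.001 -0.907]
 [ 0.907 -0.001  0.422]
 [-0.001 -1.    -0.   ]]
```

Fit is consistent (residuals up to about 2 px, pivot within 4 mm of the given place). Module origin is at (586,-68), yaw 0.191, the cover is 78 mm short of home, and the button is at about -0.35 rad. Next I'll close the fingers and turn the tool square to the module.

Emit:
{"method": "apply_moves", "body": {"commands": [[[0,0,0,0,1,0],[0,0,0,0,1,0],[0,0,0,0,1,0],[0,0,0,0,1,0],[0,0,0,0,1,0],[0,0,0,0,1,0],[0,0,0,0,1,0],[0,0,0,0,1,0]]], "claw": 0}}

```text
clock: 0.82
eef_pos: [273.2, 586.6, 206.0]
tool_rot: [-1.576, 0.007, 0.405]
force: [0.0, -0.1, 0.1]
width: -0.2
```

Emit:
{"method": "apply_moves", "body": {"commands": [[[0,0,0,0,1,0],[0,0,0,0,1,0],[0,0,0,0,0.8,0],[0,0,0,0,0,0]]]}}

```text
clock: 1.15
eef_pos: [272.2, 585.7, 204.3]
tool_rot: [-1.58, 0.007, 0.146]
force: [0.9, -0.4, 1.0]
width: -0.3
```

```bash
cat > go.py <<'E'
import sys
from h import *
p=np.load('p.npy')
c,s=np.cos(p[2]),np.sin(p[2]); M=np.array([[c,-s,0],[s,c,0],[0,0,1]])
def st():
    S=readout.read_state(); R=Ro.from_euler('xyz',S['tool_rot']); q=M.T@(S['eef_pos']-[p[0],p[1],0])
    print('t',round(S['clock'],2),'mod',q.round(1),'F(mod)',(M.T@S['force']).round(1),'w',round(S['width'],1),'tool axes in mod',(M.T@R.as_matrix()).round(3).tolist())
    return q,R.as_matrix(),R
if __name__=='__main__':
    q,R,Rr=st()
    # desired: tool x=mod x, y down
    Rd=M@np.array([[1,0,0],[0,0,1],[0,-1,0]]).astype(float)
    print('turn units',(np.degrees((Rr.inv()*Ro.from_matrix(Rd)).as_rotvec())/5).round(2))
    for a in sys.argv[1:]:
        t=np.array(eval(a)); d=R.T@M@(t-q); print(a,'tool units',(d/40).round(2))
E
python3 go.py "(0,-168,209)"
```

```text
t 1.15 mod [-183.7  701.3  204.3] F(mod) [ 0.8 -0.6  1. ] w -0.3 tool axes in mod [[0.999, -0.007, 0.045], [-0.045, -0.009, 0.999], [-0.007, -1.0, -0.009]]
turn units [ 0.1  -0.52 -0.08]
(0,-168,209) tool units [  5.57   0.04 -21.5 ]
```

Emit:
{"method": "apply_moves", "body": {"commands": [[[0.25,-0.02,-0.9,0.1,-0.5,-0.08],[0.25,-0.02,-0.9,0,0,0],[0.25,-0.02,-0.9,0,0,0],[0.25,-0.02,-0.9,0,0,0],[0.25,-0.02,-0.9,0,0,0],[0.25,-0.02,-0.9,0,0,0],[0.25,-0.02,-0.9,0,0,0],[0.25,-0.02,-0.9,0,0,0]]]}}

```text
clock: 1.82
eef_pos: [403.5, 319.5, 206.6]
tool_rot: [-1.566, 0.003, 0.232]
force: [1.8, 0.3, 0.1]
width: -0.2
```

Emit:
{"method": "apply_moves", "body": {"commands": [[[0.25,-0.02,-0.9,0,0,0],[0.25,-0.02,-0.9,0,0,0],[0.25,-0.02,-0.9,0,0,0],[0.25,-0.02,-0.9,0,0,0],[0.25,-0.02,-0.9,0,0,0],[0.25,-0.02,-0.9,0,0,0],[0.25,-0.02,-0.9,0,0,0],[0.25,-0.02,-0.9,0,0,0]]]}}

```text
clock: 2.48
eef_pos: [554.2, 45.2, 212.1]
tool_rot: [-1.565, 0.002, 0.254]
force: [1.4, -0.1, 0.0]
width: -0.1
```

```bash
python3 go.py "(0,-168,180)"
```

```text
t 2.48 mod [ -9.5 117.2 212.1] F(mod) [ 1.4 -0.4  0. ] w -0.1 tool axes in mod [[0.998, -0.003, -0.063], [0.063, 0.006, 0.998], [-0.002, -1.0, 0.006]]
turn units [-0.07  0.72 -0.03]
(0,-168,180) tool units [-0.21  0.76 -7.14]
```

Emit:
{"method": "apply_moves", "body": {"commands": [[[0,0,-0.9,0,0.7,0],[0,0,-0.9,0,0,0],[0,0,-0.9,0,0,0],[0,0,-0.9,0,0,0],[0,0,-0.9,0,0,0],[0,0.2,-0.9,0,0,0],[0,0.2,-0.9,0,0,0],[0,0.2,-0.8,0,0,0]]]}}

```text
clock: 3.15
eef_pos: [617.5, -247.8, 186.9]
tool_rot: [-1.566, -0.003, 0.209]
force: [0.6, 0.2, 0.6]
width: 0.0
```

Emit:
{"method": "apply_moves", "body": {"commands": [[[0,0,0,0,0,0],[0,0,0,0,0,0]]]}}

```text
clock: 3.32
eef_pos: [615.0, -258.9, 184.2]
tool_rot: [-1.571, 0.001, 0.201]
force: [-0.2, -0.1, -0.4]
width: 0.1
```

```bash
python3 - <<'E'
from h import *
snap('side','side1.png'); snap('scene','scene1.png')
a=cv2.imread('pics/side1.png')[150:300,245:425]; b=cv2.imread('pics/scene1.png')[175:300,160:310]
cv2.imwrite('pics/c1.png',np.hstack([cv2.resize(a,(400,333),interpolation=2),cv2.resize(b,(400,333),interpolation=2)]))
E
python3 go.py "(0,-168,120)" "(0,-168,84)"
```

```text
t 3.42 mod [  -7.6 -192.   184.5] F(mod) [-0.3  1.  -0.5] w -0.1 tool axes in mod [[1.0, -0.002, -0.011], [0.011, -0.001, 1.0], [-0.002, -1.0, -0.001]]
turn units [ 0.01  0.13 -0.02]
(0,-168,120) tool units [0.2  1.61 0.6 ]
(0,-168,84) tool units [0.2  2.51 0.6 ]
```

View pics/c1.png

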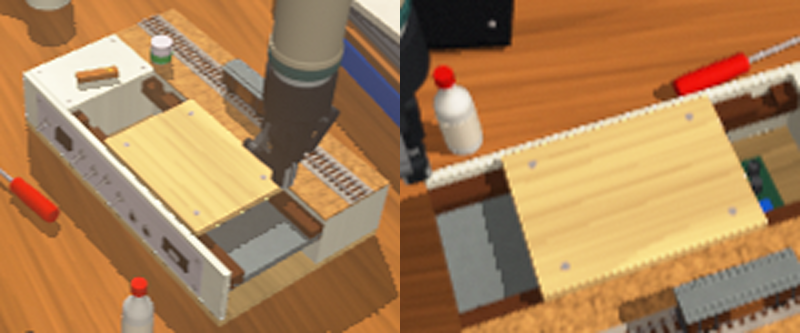

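The hand hangs above the trough's open end, with the cover untouched. The closed fingertips are right of centre over the gap in the side view only because of their height. Next comes the descent behind the cover.

Emit:
{"method": "apply_moves", "body": {"commands": [[[0.2,0.3,0.5,0,0.1,0],[0,0.5,0.1,0,0,0],[0,0.5,0,0,0,0],[0,0.3,0,0,0,0],[0,0,0,0,0,0]]]}}

```text
clock: 3.83
eef_pos: [620.8, -223.2, 121.6]
tool_rot: [-1.569, -0.005, 0.206]
force: [-0.5, -0.1, -0.1]
width: -0.1
```

```bash
python3 go.py "(0,-168,84)"
```

```text
t 3.83 mod [   5.  -159.   121.6] F(mod) [-0.5 -0.  -0.1] w -0.1 tool axes in mod [[1.0, 0.005, -0.015], [0.015, 0.002, 1.0], [0.005, -1.0, 0.002]]
turn units [-0.02  0.17  0.05]
(0,-168,84) tool units [-0.13  0.94 -0.22]
```

Emit:
{"method": "apply_moves", "body": {"commands": [[[-0.1,0.2,-0.2,0,0.15,0],[0,0.25,0,0,0,0],[0,0.2,0,0,0,0],[0,0.1,0,0,0,0],[0,0,0,0,0,0]]]}}

```text
clock: 4.25
eef_pos: [620.3, -231.4, 91.5]
tool_rot: [-1.57, -0.008, 0.195]
force: [0.6, -0.8, 0.8]
width: -0.0
```

```bash
python3 go.py "(0,-150,84)"
```

```text
t 4.25 mod [   2.9 -167.    91.5] F(mod) [ 0.5 -0.9  0.8] w -0.0 tool axes in mod [[1.0, 0.008, -0.004], [0.004, 0.0, 1.0], [0.008, -1.0, 0.0]]
turn units [-0.    0.04  0.09]
(0,-150,84) tool units [-0.07  0.19  0.42]
```

Emit:
{"method": "apply_moves", "body": {"commands": [[[-0.05,0.1,0.1,0,0,0],[0,0.1,0.1,0,0,0],[0,0,0.15,0,0,0],[0,0,0.15,0,0,0],[0,0,0.15,0,0,0],[0,0,0.15,0,0,0],[0,0,0.15,0,0,0],[0,0,0.15,0,0,0]]]}}

```text
clock: 4.92
eef_pos: [610.0, -187.6, 84.3]
tool_rot: [-1.575, -0.011, 0.193]
force: [0.7, -1.6, 1.8]
width: 0.0
```

```bash
python3 go.py "(0,-61,84)"
```

```text
t 4.92 mod [   1.2 -122.1   84.3] F(mod) [ 0.4 -1.7  1.8] w 0.0 tool axes in mod [[1.0, 0.011, -0.002], [0.002, -0.004, 1.0], [0.011, -1.0, -0.004]]
turn units [0.04 0.02 0.13]
(0,-61,84) tool units [-0.03  0.    1.53]
```

Emit:
{"method": "apply_moves", "body": {"commands": [[[0,0,0.12,0,0,0.05],[0,0,0.12,0,0,0.05],[0,0,0.12,0,0,0],[0,0,0.12,0,0,0],[0,0,0.12,0,0,0],[0,0,0.12,0,0,0],[0,0,0.12,0,0,0],[0,0,0.1,0,0,0]]]}}

```text
clock: 5.58
eef_pos: [602.9, -147.9, 85.3]
tool_rot: [-1.578, -0.003, 0.193]
force: [-0.0, -2.1, 0.4]
width: -0.1
```

```bash
python3 go.py "(0,-61,84)"
```

```text
t 5.58 mod [  1.7 -81.7  85.3] F(mod) [-0.4 -2.1  0.4] w -0.1 tool axes in mod [[1.0, 0.003, -0.002], [0.002, -0.007, 1.0], [0.003, -1.0, -0.007]]
turn units [0.08 0.02 0.04]
(0,-61,84) tool units [-0.04  0.03  0.52]
```

Emit:
{"method": "apply_moves", "body": {"commands": [[[0,0.03,0.1,0.08,0,0],[0,0,0.1,0,0,0],[0,0,0.08,0,0,0],[0,0,0.08,0,0,0],[0,0,0.06,0,0,0]]]}}

```text
clock: 6.0
eef_pos: [600.0, -132.9, 85.4]
tool_rot: [-1.574, -0.005, 0.191]
force: [0.5, -2.1, 0.8]
width: -0.4
```

```bash
python3 go.py "(0,-61,84)"
```

```text
t 6.0 mod [  1.8 -66.5  85.4] F(mod) [ 0.  -2.2  0.8] w -0.4 tool axes in mod [[1.0, 0.005, -0.0], [0.0, -0.004, 1.0], [0.005, -1.0, -0.004]]
turn units [0.04 0.   0.06]
(0,-61,84) tool units [-0.04  0.03  0.14]
```

Emit:
{"method": "apply_moves", "body": {"commands": [[[0,0,0.08,0,0,0],[0,0,0.08,0,0,0],[0,0,0.08,0,0,0]]]}}

```text
clock: 6.25
eef_pos: [597.5, -121.3, 84.8]
tool_rot: [-1.572, -0.004, 0.191]
force: [0.3, 0.2, -0.2]
width: -0.0
```

Emit:
{"method": "apply_moves", "body": {"commands": [[[0,0,0.08,0,0,0],[0,0,0.08,0,0,0]]]}}

```text
clock: 6.42
eef_pos: [595.6, -112.2, 84.2]
tool_rot: [-1.569, -0.003, 0.193]
force: [0.4, -0.5, -0.6]
width: -0.0
```

```bash
python3 go.py "(0,-61,84)"
```

```text
t 6.42 mod [  1.3 -45.2  84.2] F(mod) [ 0.3 -0.6 -0.6] w -0.0 tool axes in mod [[1.0, 0.003, -0.002], [0.002, 0.001, 1.0], [0.003, -1.0, 0.001]]
turn units [-0.02  0.02  0.03]
(0,-61,84) tool units [-0.03  0.   -0.39]
```

Force fell from -2.1 N to about 0, which may be the drop. Checking with the camera.

Run:
```python
from h import *
snap('side','side2.png'); snap('scene','scene2.png')
a=cv2.imread('pics/side2.png')[150:300,245:425]; b=cv2.imread('pics/scene2.png')[185:310,200:380]
cv2.imwrite('pics/c2.png',np.vstack([cv2.resize(a,(480,400),interpolation=2)[60:],cv2.resize(b,(480,333),interpolation=2)])[:600])
a=cv2.resize(a,(400,333),interpolation=2);b=cv2.resize(b,(400,278),interpolation=2);b=np.vstack([b,np.zeros((55,400,3),np.uint8)])
cv2.imwrite('pics/c2.png',np.hstack([a,b]))
```

```text
(no output)
```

View pics/c2.png

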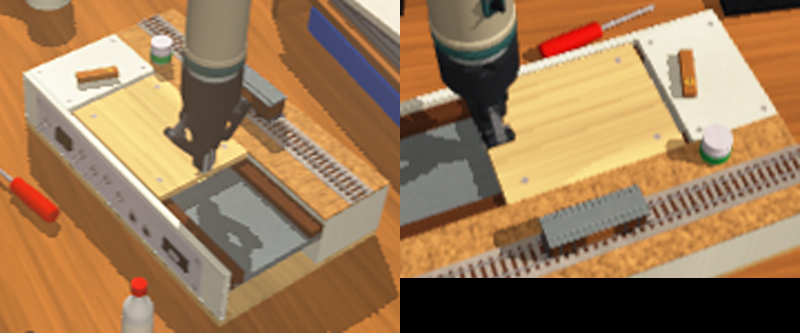

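The cover appears flush with the deck (no side shadow; narrow dark gap to the end block). I'll confirm by pushing lightly against the notch stops.

Emit:
{"method": "apply_moves", "body": {"commands": [[[0,0,0.1,0,0,0],[0,0,0.1,0,0,0],[0,0,0.1,0,0,0]]]}}

```text
clock: 6.77
eef_pos: [593.1, -99.9, 84.1]
tool_rot: [-1.57, -0.003, 0.192]
force: [1.0, -0.4, 0.7]
width: -0.4
```

```bash
python3 go.py "(0,-80,84)"
python3 - <<'E'
from fit import *
print(proj('scene2.png',[W(p,x,y,z) for z in(100,108) for x,y in[(75,150),(-75,150),(75,-50)]]).round(1).tolist())
E
```

```text
t 6.77 mod [  1.2 -32.7  84.1] F(mod) [ 0.9 -0.6  0.7] w -0.4 tool axes in mod [[1.0, 0.003, -0.002], [0.001, 0.001, 1.0], [0.003, -1.0, 0.001]]
turn units [-0.01  0.02  0.03]
(0,-80,84) tool units [-0.03  0.   -1.18]
[[329.0, 249.7], [304.2, 203.6], [248.3, 276.6], [329.4, 247.9], [304.4, 201.6], [248.0, 274.9]]
```

Run:
```python
from h import *
snap('side','side3.png'); snap('scene','scene3.png'); print(readout.read_state()['force'].round(1),readout.read_state()['eef_pos'])
a=cv2.imread('pics/side3.png')[165:265,255:375]; b=cv2.imread('pics/scene3.png')[185:285,230:350]
cv2.imwrite('pics/c3.png',np.hstack([cv2.resize(x,(400,333),interpolation=2) for x in(a,b)]))
print(proj('scene3.png',[593,-100,84]),proj('side3.png',[593,-100,84]))
```

```text
[ 0.3  0.5 -0.1] [593.08583085 -98.7712221   84.03340033]
[[246.0962101  251.75993966]] [[332.48183769 228.6504676 ]]
```

View pics/c3.png

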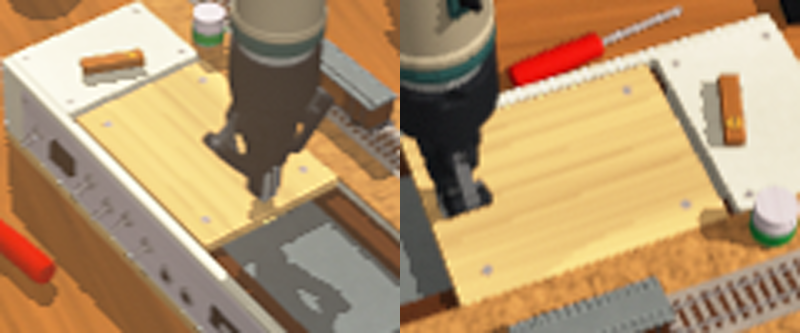

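The fingertip now slides over the cover's top, so the real tip height is greater than I assumed. I'll triangulate it.

Run:
```python
from h import *
P=[]
for f in('scene3.png','side3.png'):
    d=np.load('pics/'+f+'.npz'); P.append(d['mtx']@np.hstack([cv2.Rodrigues(d['rvec'].astype(float))[0],d['tvec'].reshape(3,1)]))
for u,v in [((249.5,248),(334.5,226)),((248.5,248.5),(334.5,225.5)),((250,247.5),(334,226))]:
    X=cv2.triangulatePoints(P[0],P[1],np.array(u),np.array(v)).ravel(); print((X[:3]/X[3]).round(1))
a=cv2.imread('pics/side3.png')[200:245,310:360]; b=cv2.imread('pics/scene3.png')[225:270,225:275]
cv2.imwrite('pics/c4.png',np.hstack([cv2.resize(x,(400,360),interpolation=0) for x in(a,b)]))
```

```text
[596.5 -96.5  94.6]
[597.  -97.5  96.3]
[ 588.4 -690.2 1327.2]
```

View pics/c4.png

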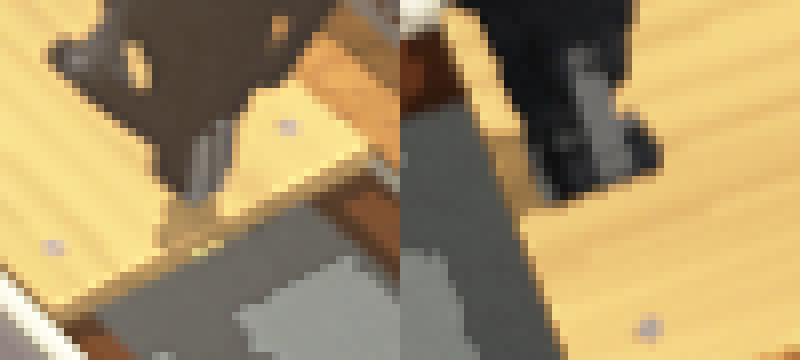

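The cover sits home by its corner positions, and the fingertip rode over its edge only after the drop, so the tip is really about 17 mm above the reported z. I'll lift and move to the far side of the button.

Emit:
{"method": "apply_moves", "body": {"commands": [[[0,-0.4,0,0,0,0],[0,-0.4,0,0,0,0],[0,-0.2,0.3,0,0,0],[-0.05,0,0.8,0,0,0],[-0.05,0,0.8,0,0,0],[-0.05,0,0.8,0,0,0],[-0.05,0,0.8,0,0,0],[-0.05,0,0.8,0,0,0]]]}}

```text
clock: 7.53
eef_pos: [550.5, 66.4, 126.0]
tool_rot: [-1.575, -0.006, 0.178]
force: [0.6, 0.9, -0.4]
width: 0.1
```

```bash
python3 go.py "(-14,229,120)"
python3 - <<'E'
from h import *
print(ray('scene3.png',249,248,102),ray('side3.png',335,224.5,102))
E
```

```text
t 7.53 mod [ -9.1 138.6 126. ] F(mod) [ 0.7  0.8 -0.4] w 0.1 tool axes in mod [[1.0, 0.006, 0.013], [-0.013, -0.004, 1.0], [0.006, -1.0, -0.004]]
turn units [ 0.05 -0.15  0.07]
(-14,229,120) tool units [-0.15  0.14  2.26]
[595.16874574 -92.12332898 102.        ] [ 598.41881027 -103.11707987  102.        ]
```

Emit:
{"method": "apply_moves", "body": {"commands": [[[-0.1,0,0.5,0,-0.15,0],[0,0,0.5,0,0,0],[0,0,0.5,0,0,0],[0,0,0.3,0,0,0],[0,0,0,0,0,0],[0,0,0,0,0,0]]]}}

```text
clock: 8.03
eef_pos: [525.0, 156.1, 125.4]
tool_rot: [-1.566, -0.003, 0.21]
force: [0.4, 0.0, 0.2]
width: -0.3
```

```bash
python3 go.py "(-14,229,88)"
python3 - <<'E'
from h import *
snap('side','side4.png'); snap('scene','scene4.png')
a=cv2.imread('pics/side4.png')[130:250,240:384]; b=cv2.imread('pics/scene4.png')[170:290,240:384]
cv2.imwrite('pics/c5.png',np.hstack([cv2.resize(x,(400,333),interpolation=2) for x in(a,b)]))
E
```

```text
t 8.03 mod [-17.1 231.5 125.4] F(mod) [ 0.4 -0.   0.2] w -0.3 tool axes in mod [[1.0, 0.003, -0.019], [0.019, 0.004, 1.0], [0.003, -1.0, 0.004]]
turn units [-0.05  0.21  0.04]
(-14,229,88) tool units [ 0.07  0.93 -0.07]
```

View pics/c5.png

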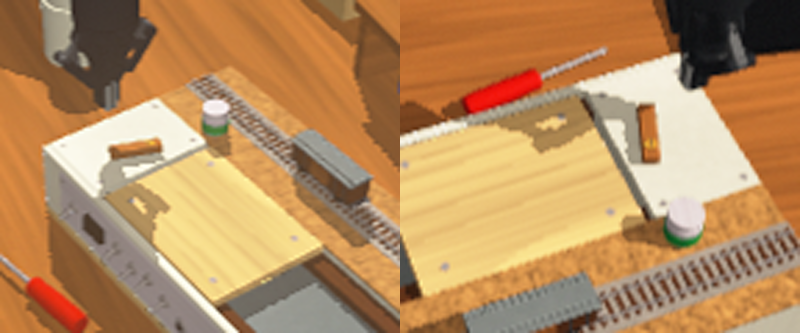

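The cover lies flush with the deck, and the hand is beyond the button, clear of everything. I'll lower it gently.

Emit:
{"method": "apply_moves", "body": {"commands": [[[0.05,0.2,-0.05,0,0.2,0],[0,0.25,0,0,0,0],[0,0.15,0,0,0,0],[0,0.1,0,0,0,0],[0,0,0,0,0,0]]]}}

```text
clock: 8.55
eef_pos: [529.3, 147.6, 94.2]
tool_rot: [-1.569, -0.004, 0.18]
force: [0.6, -0.0, -0.6]
width: 0.2
```

```bash
python3 go.py "(-18,214,88)"  "(-28,202,88)"
```

```text
t 8.55 mod [-14.5 222.4  94.2] F(mod) [ 0.6 -0.2 -0.6] w 0.2 tool axes in mod [[1.0, 0.004, 0.011], [-0.011, 0.002, 1.0], [0.004, -1.0, 0.002]]
turn units [-0.02 -0.13  0.04]
(-18,214,88) tool units [-0.09  0.15 -0.21]
(-28,202,88) tool units [-0.33  0.15 -0.51]
```

Emit:
{"method": "apply_moves", "body": {"commands": [[[0,0.12,0,0,-0.1,0],[-0.1,0.04,-0.05,0,0,0],[-0.1,0,-0.1,0,0,0],[-0.08,0,-0.1,0,0,0],[-0.05,0,-0.1,0,0,0],[-0.03,0,-0.1,0,0,0]]]}}

```text
clock: 9.05
eef_pos: [517.6, 125.6, 86.5]
tool_rot: [-1.569, -0.003, 0.19]
force: [-0.2, -0.1, -0.4]
width: 0.2
```

```bash
python3 go.py "(-33,185,88)"
```

```text
t 9.05 mod [-30.1 203.   86.5] F(mod) [-0.2 -0.  -0.4] w 0.2 tool axes in mod [[1.0, 0.003, 0.001], [-0.001, 0.002, 1.0], [0.003, -1.0, 0.002]]
turn units [-0.02 -0.02  0.04]
(-33,185,88) tool units [-0.07 -0.04 -0.45]
```

Emit:
{"method": "apply_moves", "body": {"commands": [[[-0.03,0,-0.1,0,0,0],[-0.02,0,-0.1,0,0,0],[0,0,-0.1,0,0,0],[0,0,-0.1,0,0,0]]]}}

```text
clock: 9.38
eef_pos: [518.7, 108.0, 87.4]
tool_rot: [-1.568, -0.005, 0.19]
force: [-0.2, 0.9, -0.3]
width: -0.5
```

```bash
python3 go.py "(-30,167,88)"
python3 - <<'E'
from h import *
snap('side','side5.png'); snap('scene','scene5.png')
a=cv2.imread('pics/side5.png')[150:220,250:334]; b=cv2.imread('pics/scene5.png')[180:250,290:374]
cv2.imwrite('pics/c6.png',np.hstack([cv2.resize(x,(400,333),interpolation=2) for x in(a,b)]))
E
```

```text
t 9.38 mod [-32.4 185.5  87.4] F(mod) [-0.   1.  -0.3] w -0.5 tool axes in mod [[1.0, 0.005, 0.001], [-0.001, 0.003, 1.0], [0.005, -1.0, 0.003]]
turn units [-0.03 -0.02  0.05]
(-30,167,88) tool units [ 0.06 -0.02 -0.46]
```

View pics/c6.png

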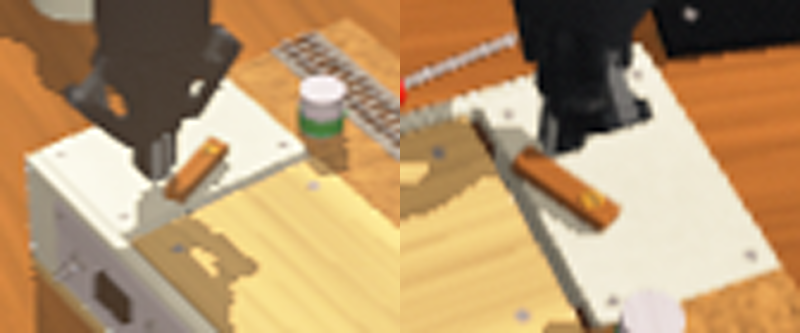

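The finger is turning the button (now about 0.5 rad); the cover is undisturbed. Continuing the arc.

Emit:
{"method": "apply_moves", "body": {"commands": [[[0,0,-0.1,0,0,0],[0.02,0,-0.1,0,0,0],[0.04,0,-0.1,0,0,0],[0.05,0,-0.1,0,0,0],[0.07,0,-0.08,0,0,0]]]}}

```text
clock: 9.9
eef_pos: [529.3, 89.2, 87.1]
tool_rot: [-1.568, -0.003, 0.19]
force: [-0.5, 0.1, -0.6]
width: -0.1
```

```bash
python3 go.py "(-21,152,88)" "(-8,142,88)"
```

```text
t 9.9 mod [-25.6 165.1  87.1] F(mod) [-0.4  0.1 -0.6] w -0.1 tool axes in mod [[1.0, 0.003, 0.001], [-0.001, 0.003, 1.0], [0.003, -1.0, 0.003]]
turn units [-0.03 -0.01  0.03]
(-21,152,88) tool units [ 0.11 -0.02 -0.33]
(-8,142,88) tool units [ 0.44 -0.02 -0.58]
```

Emit:
{"method": "apply_moves", "body": {"commands": [[[0.05,0,-0.1,0,0,0],[0.06,0,-0.1,0,0,0],[0.08,0,-0.08,0,0,0],[0.1,0,-0.05,0,0,0],[0.08,0,-0.02,0,0,0]]]}}

```text
clock: 10.32
eef_pos: [548.1, 75.5, 86.9]
tool_rot: [-1.569, -0.002, 0.188]
force: [-0.8, 0.2, 0.3]
width: -0.1
```

```bash
python3 go.py "(-8,142,88)"
python3 - <<'E'
from h import *
snap('side','side6.png'); snap('scene','scene6.png')
a=cv2.imread('pics/side6.png')[150:220,250:334]; b=cv2.imread('pics/scene6.png')[180:250,290:374]
cv2.imwrite('pics/c7.png',np.hstack([cv2.resize(x,(400,333),interpolation=2) for x in(a,b)]))
E
```

```text
t 10.32 mod [ -9.7 148.   86.9] F(mod) [-0.7  0.3  0.3] w -0.1 tool axes in mod [[1.0, 0.002, 0.003], [-0.003, 0.002, 1.0], [0.002, -1.0, 0.002]]
turn units [-0.02 -0.03  0.02]
(-8,142,88) tool units [ 0.04 -0.03 -0.15]
```

View pics/c7.png

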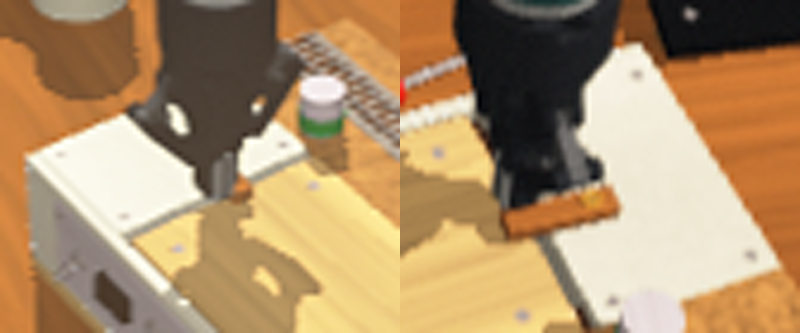

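Run:
```python
from h import *
p=np.load('p.npy'); f=lambda u,v:ray('scene6.png',290+(u-400)/4.762,180+v/4.757,113)[:2]
d=f(508,222)-f(612,202)
print(d,np.degrees(p[2]), np.arctan2(-d[1],-d[0])-p[2])
```

```text
[  3.24832291 -55.54035268] 10.941563394261792 1.4382492885064762
```

Emit:
{"method": "apply_moves", "body": {"commands": [[[-0.15,0,0,0,0,0],[-0.15,0,0,0,0,0],[-0.1,-0.2,0,0,0,0],[0,-0.5,0,0,0,0],[0,-0.8,0,0,0,0],[0,-0.8,0,0,0,0],[0,-0.4,0,0,0,0],[0,0,0,0,0,0]]]}}

```text
clock: 11.08
eef_pos: [525.7, 71.7, 199.8]
tool_rot: [-1.568, 0.004, 0.189]
force: [0.3, 0.0, 0.2]
width: 0.1
```

Emit:
{"method": "apply_moves", "body": {"commands": [[[0,-0.3,-0.8,0,0,0],[0,-0.3,-0.8,0,0,0],[0,0,-0.8,0,0,0],[0,0,-0.8,0,0,0],[0,0,-0.4,0,0,0],[0,0,0,0,0,0],[0,0,0,0,0,0]]]}}

```text
clock: 11.67
eef_pos: [549.9, -71.2, 225.1]
tool_rot: [-1.565, 0.003, 0.197]
force: [-1.0, 1.5, -0.6]
width: -0.0
```

```bash
python3 go.py
python3 - <<'E'
from h import *
snap('side','side7.png'); snap('scene','scene7.png')
a=cv2.imread('pics/side7.png')[140:284,240:412]; b=cv2.imread('pics/scene7.png')[175:319,220:392]
cv2.imwrite('pics/c8.png',np.hstack([cv2.resize(x,(400,333),interpolation=2) for x in(a,b)]))
E
```

```text
t 11.67 mod [-35.7   3.6 225.1] F(mod) [-0.7  1.7 -0.6] w -0.0 tool axes in mod [[1.0, -0.003, -0.006], [0.006, 0.006, 1.0], [-0.003, -1.0, 0.006]]
turn units [-0.07  0.06 -0.04]
```

View pics/c8.png

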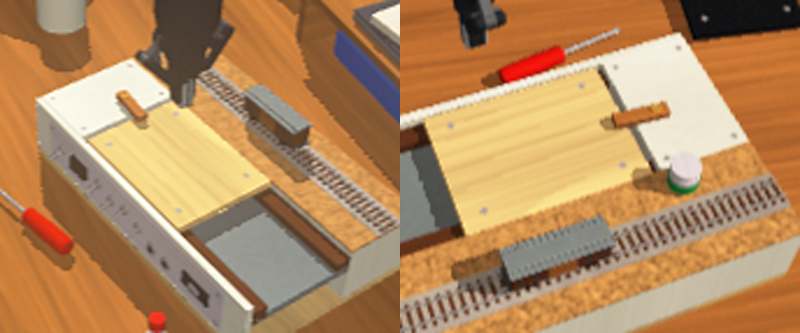

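The arm lies across the cover's front edge at about 1.44 rad, the cover is flush, and the hand is clear.

```bash
python3 -c "
from h import *
print(finish_job())"
```

```text
the job is handed in; nothing more can be done
None
```

I pushed the cover along its runners until it dropped into the notches. I then swept the turn-button round, lifted the hand clear and handed the job in after about 12 s of robot time; no verdict is reported.

**Checks that passed**
- **Cover:** the push force fell from 2.1 N to about 0 at the drop. Before the button was turned, two of its corners lay within about 2 px of their predicted home positions. The last pictures show it flush; I judged that by eye, since the pixel prediction could not tell flush from 8 mm high.
- **Button:** measured at about 1.44 rad while the finger was still against it. The last picture shows its arm still across the cover's edge after I withdrew.
- **Bystanders:** the van, tin and screwdriver look unmoved in the last pictures. I did not check the glue, mug, reel and square closely, but the hand passed well above them. The hand ended about 125 mm above the deck, touching nothing.

**Disagreement:** the closed fingertips seemed about 17 mm higher than the reported TCP height. Because of that, after the drop the finger slid about 10–20 mm over the cover's top instead of meeting a dead stop. It did so without noticeable force, and the cover stayed home. I never got the "stops dead" confirmation, so the seating rests on the force drop and the pictures.

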